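# Slide the probe collar round the bent rod into its catch

## Task

Slide the blue collar that carries the temperature probe along the bent steel rod, round both corners, until it has pushed the red spring buffer at the end in a little and the brass spring catch has snapped out behind it and holds it there. Go gently so that the collar is never forced hard against the rod or the end, let go, and leave the beaker, bottles and other things on the bench where they are.

Things in the scene. Friction and masses are not known exactly. Their poses are not given: they have to be found in the camera images.
- track: Fixed stand with a bent round steel rod, 10 mm thick, far end free. Origin on the table at the upright's foot, z up. The rod's axis is level at 150 mm; in the stand's x, y (mm) it runs from a black 28 mm disc at (0,-20) along -y, nominally via corners (0,-115) and (77,-179), to the red buffer at (77,-284), last leg along -y again. Nothing stands above the rod.
- collar: Loose blue octagonal ring on the rod: bore 14 mm, 24 mm across, 18 mm long, 0.09 kg. Origin at the bore's centre, y along the bore back to the black disc, z up. It hangs: origin 2 mm below the rod's axis. On top an upright fin to grip, 12 mm (x) by 18 mm (y), 11 to 51 mm above the origin; below, a 10 mm probe to 66 mm under it. Turn it with the rod or it binds; over 20 N on it harms it.
- catch (a joint): Brass spring catch: a wedge beside the last leg, on its -x side, tip 7.5 mm from the rod's axis and 17 mm before the free buffer face, on a dark bracket 30 to 36 mm from the axis, at most 6 mm above it. Value in m: 0 = out, 0.002 to 0.007 while the collar pushes it aside, which takes some newtons; it snaps out behind the collar once that has pushed the buffer in.
- beaker: Glass beaker 72 mm wide, 65 mm high, under the end of the rod: bystander, leave it where it stands; origin at the centre of its underside
- amber: Small brown bottle 44 mm wide, 75 mm high: bystander, leave it where it stands; origin at the centre of its underside
- vial: Small glass vial, red cap, 24 mm wide, 45 mm high: bystander, leave it where it stands; origin at the centre of its underside
- tray: White open tray 140 x 90 x 30 mm: bystander, leave it where it stands; origin at the centre of its underside
- jar: White jar, blue lid, 56 mm wide, 70 mm high: bystander, leave it where it stands; origin at the centre of its underside
- jug: Clear plastic jug with a handle, 110 mm wide, 150 mm high: bystander, leave it where it stands; origin at the centre of its underside
- ringweight: Dark steel ring weight lying flat, 52 mm wide, 18 mm high: bystander, leave it where it stands; origin at the centre of its underside
- spatula: Steel spatula lying flat, 170 mm long: bystander, leave it where it stands; origin at the centre of its underside
- corner1 (a point): Middle of the first bend, on the rod's axis; at (4.7,-112.8) mm in the stand's frame. Both bends have 50 mm axis radius and nominally turn 50 degrees (first towards the stand's +x, the second back; its middle nominally at (71.9,-181.5) mm). Bent by hand: each bend really turns up to 0.17 rad more or less, which swings all that follows about the middle of that bend.
- buffer (a joint): Red 32 mm spring disc on the rod at its far end, free face nominally at (77,-284) mm in the stand's frame. Value in m: how far it is pushed in: 0 = out, 0.007 = hard on its end; takes 0.5 N plus 0.5 N per mm. Pushed in by 3 to 4 mm, the collar lets the catch snap out behind it; held by the catch it then reads 0.002 to 0.004.

How it is judged:
By the outcome, as a careful person would: the job done as asked, in the order asked, and still so for the second after the job is handed in, with the robot touching nothing.
It also fails if it takes over 67 s, if anything falls off the work surface, if the arm or the gripper's body presses on something with over 40 N, if the wrist force passes 120 N, or if a joint passes its speed limit or range.

## Robot

A 7-joint arm with a two-finger parallel gripper is mounted at the origin on the work surface. World frame = base frame: x ahead of the robot, y to its left, z up, the work surface at z = 0. Lengths are in m, angles in rad, forces in N, time in s.
With the tool pointing down it reaches from about 0.4 to 0.85 m from the base axis. Payload 10.4 kg.
Tool frame: the origin (TCP) lies between the finger pads; the fingertips stand manip.finger_overhang ahead of it and the grasp point (between the pads) lies 11 mm behind it (manip.finger_overhang is the distance from the TCP to the fingertips, in m); x points along the fingers, z is the direction in which the jaws open and shut, and the axes are right-handed (so a half turn about x gives the same grasp; the last joint's range is limited). The gripper opens to 85 mm and grips with 20 to 120 N. Pads are 22 mm wide; open, the fingers measure 114 mm over their backs; the gripper's body (76 mm by 85 mm) begins 54 mm behind the grasp point. The pads swing forward as they close: fully open they stand 13 mm farther back than shut.
Start: joints at [-1.274, 0.332, -0.065, 1.46, 0.022, 1.35, -0.088], TCP at [0.196, 0.593, 0.239] pointing down, gripper open.
Joint ranges: [-2.6, 2.6], [-0.5, 2.12], [-1.47, 1.34], [0.16, 2.42], [-1.27, 4.41], [0.06, 2.06], [-2.6, 2.6]. Speed limits (rad/s): [2.22, 2.22, 2.79, 2.79, 3.14, 3.14, 3.14].

## Interface

Orientations are given as a unit quaternion [x, y, z, w].
In Python, from workcell import get_obs, camera, workorder, manip gives the robot as it stands. The module is installed in compiled form; this text tells all that it offers.
- The arm moves only by the tool play_rows, never from a script. Its argument "increments" is text: rows parted by semicolons, each of 4 numbers parted by spaces: the shift along the tool's x, y, z in m, then the turn about the tool's x in rad. A call has 1 to 20 rows; each row shifts and turns the pose as measured when the row begins, along the tool's axes as they then stand; what a row does not reach is not made up. A row lasts 1/10 s, in which the tool goes at most 50 mm and 8.59 degrees, less where a joint would pass 70% of its speed; a pose out of reach is approached as far as the arm can. A call is refused whole if a number of a shift passes 0.05 or a number of a turn 0.15, either way. A call with a gripper value outside its range is refused whole. "hand" is the gripper command: -1 is fully open, 1 is shut, values between are in proportion, set as the call begins (left out, the last holds). The fingers move at their own pace and stop on an object; "squeeze" is the grip in N (left out, the last holds). Time passes only in rows, so rows that do not move let the fingers close. It gives the time, the measured TCP pose, the force and the opening at its end, in the units of the state.
- get_obs(): the state, without advancing time (a new reading comes with each control period).
- camera(name): name is "side" or "top" or "wrist"; returns a dict with "img" (400x640x3 uint8, blue, green, red), "fov_y" (degrees; the focal length in pixels is half the picture's height over the tangent of half this angle, whatever the lens; pixels are square), "cx", "cy" (the principal point, pixels), "R" (3x3) and "t" (3): a world point X has camera coordinates R X + t; the wrist camera has in their place "tool_from_camera" (4x4, takes a point from camera to tool coordinates, whose origin is the TCP and whose axes are the tool frame's). Camera axes: x right, y down, z forward; pixel columns grow to the right and rows downward; lengths in m; the calibration is good to about 2 mm. The wrist camera is an equidistant fisheye: a pixel r from the principal point sees the ray r / f radians off the axis. A picture is of the moment at which its call begins: read the wrist's pose just before it. There is no depth.
- workorder.hand_in(): hands the job in, once; it reports no verdict.
The state is a dict: "clock": time; "joint_pos": joint angles; "joint_velocities": joint speeds; "tau": joint torques, N m; "position": TCP position; "ee_rot": TCP orientation; "ft_force": force on the tool from outside, world axes, zero at the start; "torque": the same for the moment, N m; "grip_width": opening from 0.0 (shut) to 1.0 (fully open).
Only numpy, scipy, OpenCV 4.12 (cv2) and the standard library are available. Lean on these libraries where they do the work, as an engineer would, in place of code of your own. Each camera call takes 0.05 s, during which the arm holds its last target.

## Working session

There is one attempt and no reset: what is moved stays moved. The work goes in short steps, Python scripts to look and compute and a tool call to move; the robot and the scene stay as the last step left them, time stands still between calls to the robot, and variables do not carry over. Pictures are saved under pics/ and viewed, and the job is handed in when it is done.

Besides the shell and the picture viewer there is one more tool, called after "Emit:" as name(argument=value, ...), one argument or row to a line, values as JSON. play_rows: Moves the arm, as the interface text tells. Its arguments: {"type":"object","properties":{"increments":{"type":"string"},"hand":{"type":"number"},"squeeze":{"type":"number"}},"required":["increments"]}

```bash
ls; mkdir -p pics; python3 - <<'E'
from workcell import get_obs, camera, workorder, manip
import cv2
o=get_obs()
for k,v in o.items(): print(k,v)
print(manip.finger_overhang)
for n in("side","top","wrist"):
    c=camera(n); cv2.imwrite(f"pics/{n}0.png",c["img"])
    print(n,{k:v for k,v in c.items() if k!="img"})
E
```

```text
pics
clock 0.0
joint_pos [-1.27359213  0.33284994 -0.06471481  1.46097362  0.02156688  1.34992
 -0.08848575]
joint_velocities [-7.89040077e-04  8.42101090e-04  3.37572609e-04 -1.75861035e-03
 -6.01777264e-05 -1.24069684e-03 -7.85907102e-06]
tau [ 3.83530951e-04 -6.25448370e+01  4.96306841e-02 -3.91607237e+01
  1.63079007e-02  9.91419627e-03 -1.31513718e-05]
position [0.19635393 0.59294796 0.23851424]
ee_rot [-0.41433383  0.57363385  0.41371171  0.57281263]
ft_force [-0.01699878  0.519547   -0.04820242]
torque [-0.01009667  0.04443047  0.01798884]
grip_width 1.0005931071138385
0.008
side {'fov_y': 55.61922478237012, 'cx': 316.89975380186934, 'cy': 195.24299017080932, 'R': array([[ 0.71307572, -0.7010076 , -0.01055274],
       [-0.46777201, -0.46450533, -0.7519469 ],
       [ 0.52221869,  0.54113136, -0.65913921]]), 't': array([-0.40052577,  0.32596305,  0.86597227])}
top {'fov_y': 42.87766060919917, 'cx': 326.1351504061081, 'cy': 201.55408917830766, 'R': array([[ 0.01675751, -0.99984415,  0.00555501],
       [-0.98000848, -0.01752613, -0.19818226],
       [ 0.19824873, -0.00212291, -0.98014944]]), 't': array([-0.01188623,  0.53340034,  1.28970146])}
wrist {'fov_y': 65.70646984690485, 'cx': 318.6526067615694, 'cy': 198.52523435175667, 'tool_from_camera': array([[ 6.06235191e-05, -3.00993853e-01,  9.53626078e-01,
        -1.35799065e-01],
       [ 5.87876481e-04, -9.53625904e-01, -3.00993835e-01,
         7.71142782e-02],
       [ 9.99999825e-01,  5.78861648e-04,  1.19135049e-04,
        -4.81069029e-04],
       [ 0.00000000e+00,  0.00000000e+00,  0.00000000e+00,
         1.00000000e+00]])}
```

View pics/side0.png

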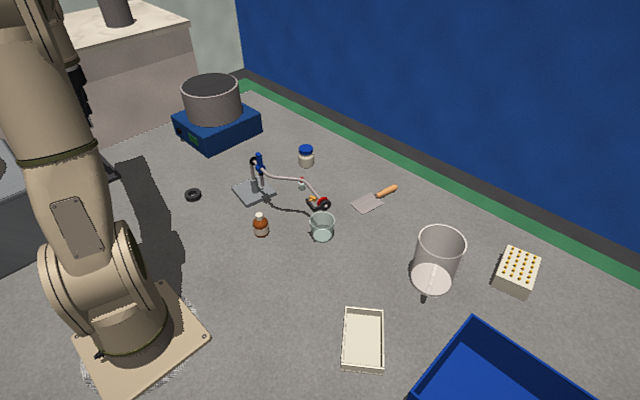

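View pics/top0.png

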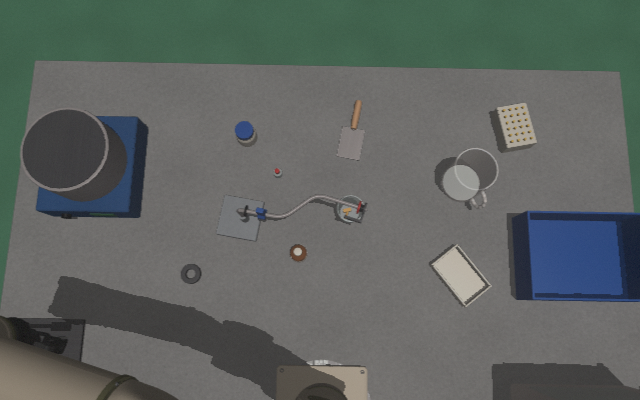

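View pics/wrist0.png

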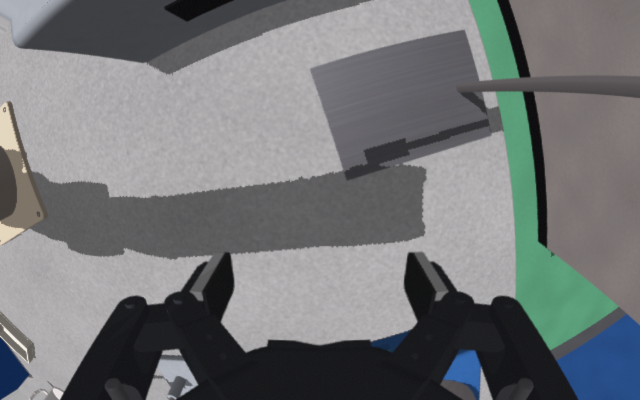

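```bash
python3 - <<'E'
import cv2
a=cv2.imread("pics/top0.png")[170:260,200:400]; cv2.imwrite("pics/top0z.png",cv2.resize(a,None,fx=4,fy=4,interpolation=cv2.INTER_CUBIC))
a=cv2.imread("pics/side0.png")[140:250,220:360]; cv2.imwrite("pics/side0z.png",cv2.resize(a,None,fx=5,fy=5,interpolation=cv2.INTER_CUBIC))
E
```

```text
(no output)
```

View pics/top0z.png

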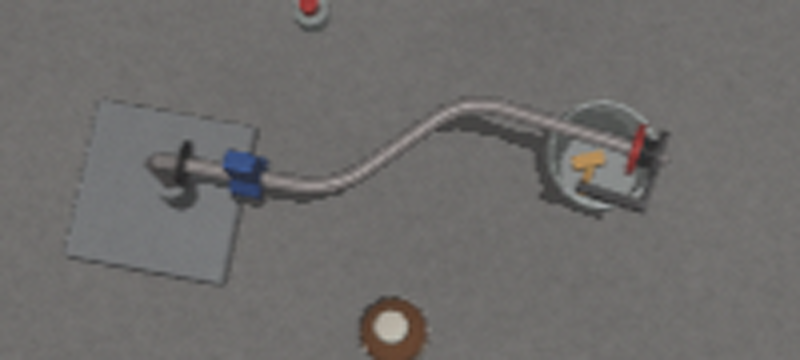

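View pics/side0z.png

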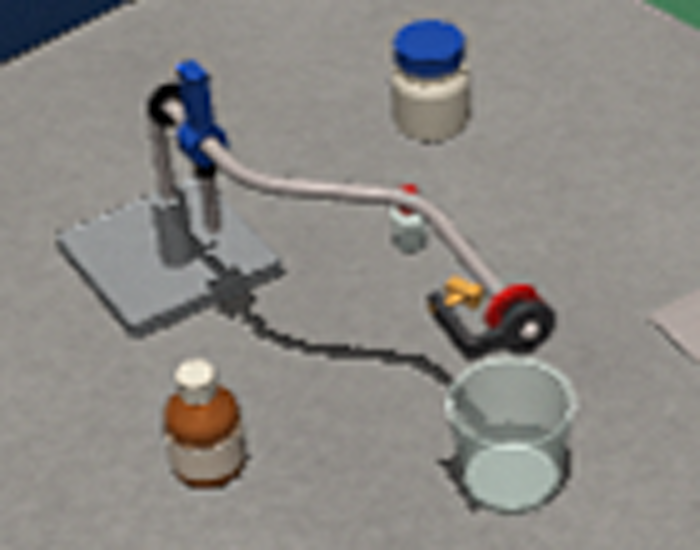

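```bash
cat > h.py <<'E'
import numpy as np, cv2
from scipy.spatial.transform import Rotation as Rn
from workcell import get_obs, camera
def foc(c): return 200/np.tan(np.radians(c["fov_y"])/2)
def pose(o=None):
    o=o or get_obs(); T=np.eye(4); T[:3,:3]=Rn.from_quat(o["ee_rot"]).as_matrix(); T[:3,3]=o["position"]; return T
def proj(c,X,T=None):
    X=np.atleast_2d(X); f=foc(c)
    if "R" in c:
        p=X@c["R"].T+c["t"]; return np.c_[f*p[:,0]/p[:,2]+c["cx"],f*p[:,1]/p[:,2]+c["cy"]]
    M=np.linalg.inv(T@c["tool_from_camera"]); p=X@M[:3,:3].T+M[:3,3]
    s=np.hypot(p[:,0],p[:,1]); th=np.arctan2(s,p[:,2]); return np.c_[f*th*p[:,0]/s+c["cx"],f*th*p[:,1]/s+c["cy"]]
def back(c,uv,z,T=None):
    uv=np.atleast_2d(uv).astype(float); f=foc(c); d=(uv-[c["cx"],c["cy"]])/f
    if "R" in c:
        r=np.c_[d,np.ones(len(d))]@c["R"]; o=-c["R"].T@c["t"]
    else:
        th=np.hypot(d[:,0],d[:,1])+1e-12; q=np.c_[d*(np.sin(th)/th)[:,None],np.cos(th)]
        M=T@c["tool_from_camera"]; r=q@M[:3,:3].T; o=M[:3,3]
    return o+r*((z-o[2])/r[:,2])[:,None]
def rod(p,n=200):
    """p=x0,y0,yaw,d1,d2 -> Nx3 axis points, tangent heading in world; arc len s from disc"""
    x0,y0,yaw,d1,d2=p
    a=np.radians(50)
    # stand frame: heading h measured from -y turning toward +x
    L=50*np.tan(a/2)
    c1=np.array([0,-115.]); c2=np.array([77,-179.]); 
    m1=np.array([4.7,-112.8]); m2=np.array([71.9,-181.5])
    def arc(c,h0,turn,m=30):
        t=np.linspace(0,turn,m); sg=np.sign(turn)
        s=c-L*np.array([np.sin(h0),-np.cos(h0)])
        # integrate
        nrm=sg*np.array([np.cos(h0),np.sin(h0)]); cen=s+50*nrm
        h=h0+t
        pts=cen-50*sg*np.c_[np.cos(h),np.sin(h)]
        return pts,h
    return None
def rodpts(p,ds=1.0):
    """bend model: arc with turn a+d about the middle, radius 50, middle point fixed. returns stand pts mm, headings"""
    x0,y0,yaw,d1,d2=p
    a=np.radians(50)
    m1=np.array([4.7,-112.8]); m2n=np.array([71.9,-181.5])
    rot=lambda t:np.array([[np.cos(t),-np.sin(t)],[np.sin(t),np.cos(t)]])
    u=lambda h:np.array([np.sin(h),-np.cos(h)])
    m2=m1+rot(d1)@(m2n-m1)
    h0=0.;h1=a+d1;h2=h1-(a+d2) 
    end=m2+rot(d1-d2)@(np.array([77,-284.])-m2n)
    # simple: nominal geometry, pieces swung about middles
    L=50*np.tan(a/2); 
    P=[];H=[]
    def arcpts(mid,hm,t0,t1,sg):
        t=np.linspace(t0,t1,15); h=hm+sg*t
        cen=mid+50*sg*np.array([np.cos(hm),np.sin(hm)])
        return cen-50*sg*np.c_[np.cos(h),np.sin(h)],h
    b1=(a/2); 
    A,h=arcpts(m1,a/2,-a/2,a/2+d1,1)
    B,hb=arcpts(m2,a/2+d1,-a/2,a/2+d2,-1)
    allp=np.vstack([[0,-20],A,B,end]); allh=np.r_[0,h,hb,h2]
    seg=np.r_[0,np.cumsum(np.linalg.norm(np.diff(allp,axis=0),axis=1))]
    s=np.arange(0,seg[-1]+1e-6,ds)
    pts=np.c_[np.interp(s,seg,allp[:,0]),np.interp(s,seg,allp[:,1])]; hh=np.interp(s,seg,allh)
    w=pts@rot(yaw).T/1000+[x0,y0]
    return s,w,hh+yaw   # world heading: dir=(sin,-cos)
E
python3 - <<'E'
from h import *
c=camera("top")
P=np.array([[183,163],[335,183],[470,107],[635,150],[245,160],[165,165]])/4+[200,170]
print(back(c,P,.15))
s,w,h=rodpts((0,0,0,0,0));print(s[-1],w[-1],w[90:100:5],h[-1])
print(pose())
E
```

```text
[[ 0.48767583  0.19268958  0.15      ]
 [ 0.47697915  0.09989917  0.15      ]
 [ 0.52561012  0.01889701  0.15      ]
 [ 0.50062165 -0.08221534  0.15      ]
 [ 0.49019996  0.15509552  0.15      ]
 [ 0.48624625  0.20356268  0.15      ]]
293.0 [ 0.07699659 -0.28333253] [[ 0.00334866 -0.10959142]
 [ 0.00538402 -0.11415496]] 0.0
[[-2.27832060e-04 -9.49304000e-01  3.14359451e-01  1.96419163e-01]
 [-8.10127749e-04  3.14359531e-01  9.49303655e-01  5.93116518e-01]
 [-9.99999646e-01 -3.83895065e-05 -8.40678692e-04  2.38829164e-01]
 [ 0.00000000e+00  0.00000000e+00  0.00000000e+00  1.00000000e+00]]
```

```bash
cat > plan.py <<'E'
from h import *
def rows(T,targets,nd=4):
    """targets: list of (x,y,z,h) world; jaw z=(cos h,sin h); print rows; also levels not corrected"""
    p=T[:3,3].copy(); hh=np.arctan2(T[1,2],T[0,2]); out=[]
    for x,y,z,h in targets:
        zt=np.array([np.cos(hh),np.sin(hh),0]); xt=np.array([0,0,-1.]); yt=np.cross(zt,xt)
        d=np.array([x,y,z])-p; dh=h-hh
        r=[round(d@xt,nd),round(d@yt,nd),round(d@zt,nd),round(-dh,nd)]
        p=p+r[0]*xt+r[1]*yt+r[2]*zt; hh-=r[3]; out.append(r)
    return "; ".join(" ".join(f"{v:g}" for v in r) for r in out)
def line(T,tgt,n):
    a=np.r_[T[:3,3],np.arctan2(T[1,2],T[0,2])]; return [a+(np.array(tgt)-a)*k/n for k in range(1,n+1)]
E
python3 - <<'E'
from plan import *
T=pose()
print(rows(T,line(T,(0.49,0.12,0.29,-0.1),16),3))
E
```

```text
-0.003 -0.027 -0.022 0.084; -0.003 -0.028 -0.02 0.085; -0.004 -0.03 -0.018 0.084; -0.003 -0.032 -0.015 0.085; -0.003 -0.032 -0.012 0.084; -0.003 -0.034 -0.009 0.085; -0.003 -0.034 -0.007 0.084; -0.004 -0.035 -0.003 0.085; -0.003 -0.034 -0.001 0.084; -0.003 -0.035 0.002 0.084; -0.003 -0.035 0.005 0.085; -0.003 -0.033 0.008 0.084; -0.004 -0.033 0.011 0.085; -0.003 -0.032 0.014 0.084; -0.003 -0.031 0.016 0.085; -0.003 -0.029 0.019 0.084
```

Emit:
play_rows(
  increments="-0.003 -0.027 -0.022 0.084; -0.003 -0.028 -0.02 0.085; -0.004 -0.03 -0.018 0.084; -0.003 -0.032 -0.015 0.085; -0.003 -0.032 -0.012 0.084; -0.003 -0.034 -0.009 0.085; -0.003 -0.034 -0.007 0.084; -0.004 -0.035 -0.003 0.085; -0.003 -0.034 -0.001 0.084; -0.003 -0.035 0.002 0.084; -0.003 -0.035 0.005 0.085; -0.003 -0.033 0.008 0.084; -0.004 -0.033 0.011 0.085; -0.003 -0.032 0.014 0.084; -0.003 -0.031 0.016 0.085; -0.003 -0.029 0.019 0.084; 0 0 0 0; 0 0 0 0",
)

```text
clock: 2.0
position: [0.4871, 0.0928, 0.2893]
ee_rot: [0.054, 0.706, -0.056, 0.704]
ft_force: [0.7, 0.9, -0.2]
grip_width: 0.998
```

```bash
python3 - <<'E'
from plan import *
T=pose();print(T); np.save("T1.npy",T)
c=camera("wrist");cv2.imwrite("pics/w1.png",c["img"])
E
```

```text
[[-0.00286313  0.1551059   0.9878937   0.48714811]
 [-0.00174407  0.98789547 -0.15511123  0.09277061]
 [-0.99999438 -0.00216706 -0.00255796  0.28933575]
 [ 0.          0.          0.          1.        ]]
```

View pics/w1.png

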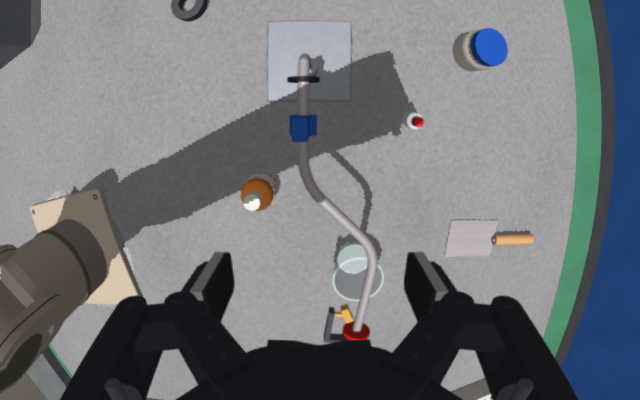

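```bash
python3 - <<'E'
import cv2
a=cv2.imread("pics/w1.png")
cv2.imwrite("pics/w1a.png",cv2.resize(a[50:200,260:400],None,fx=4,fy=4,interpolation=cv2.INTER_CUBIC))
cv2.imwrite("pics/w1b.png",cv2.resize(a[190:350,280:420],None,fx=3.7,fy=3.7,interpolation=cv2.INTER_CUBIC))
E
```

```text
(no output)
```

View pics/w1a.png

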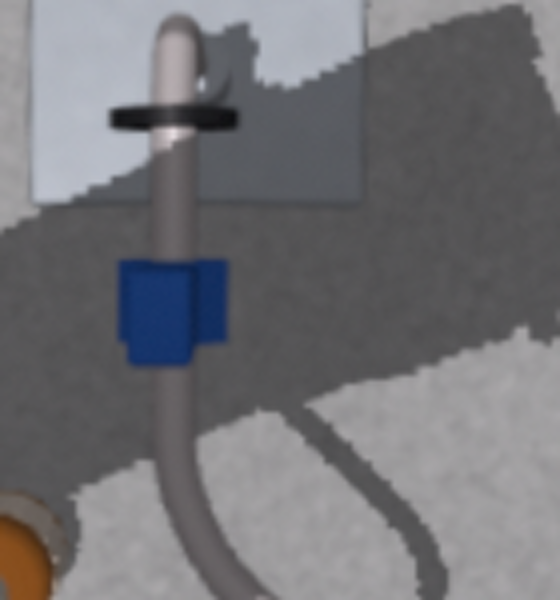

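View pics/w1b.png

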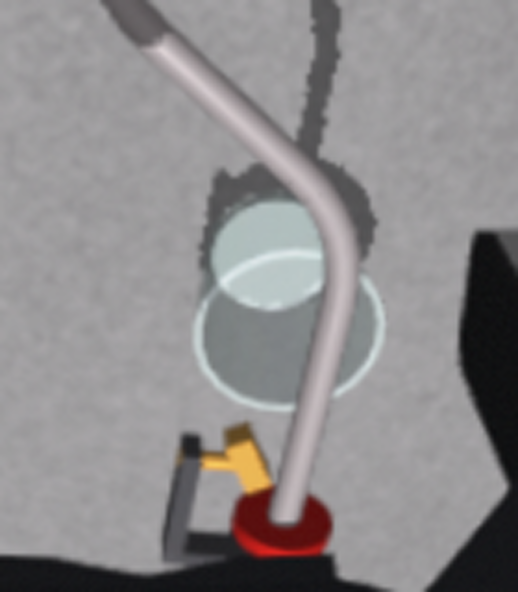

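```bash
cat > fit.py <<'E'
from plan import *
from scipy.optimize import least_squares
def d2curve(uv,cur):
    # signed-less perpendicular vector min distance to polyline
    a=cur[:-1];b=cur[1:]-a; L=(b**2).sum(1)
    r=[]
    for q in uv:
        t=np.clip(((q-a)*b).sum(1)/L,0,1); d=q-(a+t[:,None]*b); i=(d**2).sum(1).argmin()
        r.append((d[i,1]*b[i,0]-d[i,0]*b[i,1])/np.sqrt(L[i]))
    return np.array(r)
c_top=camera("top");c_side=camera("side");c_w=camera("wrist");T1=np.load("T1.npy")
z=lambda P,s,o:(np.array(P,float)+.5)/s-.5+o
WA=z([(174,150),(174,230),(174,390),(179,470),(200,540),(243,595)],4,[260,50])
WB=z([(160,45),(210,95),(260,140),(300,175),(322,200),(338,230),(342,260),(338,300),(325,350),(310,400),(297,450),(288,505)],3.7,[280,190])
W=np.vstack([WA,WB])
TP=z([(215,172),(300,185),(335,183),(380,160),(430,123),(450,110),(470,104),(500,106),(540,119),(590,134),(632,149)],4,[200,170])
SP=z([(225,155),(260,180),(300,187),(350,192),(400,197),(430,205),(460,235),(490,270)],5,[220,140])
disc=z([(174,118)],4,[260,50])[0]; buf=z([(285,521)],3.7,[280,190])[0]
def curve(p,off=(0,0,0)):
    s,w,h=rodpts(p); return np.c_[w,np.full(len(w),.15)]+np.array(off)
def res(q):
    p=q[:5]; ot=np.r_[q[5:7],0]; os=np.r_[q[7:9],0]
    C=curve(p)
    cw=proj(c_w,C,T1)
    return np.r_[d2curve(W,cw)/.6,(cw[0]-disc)/1.0,(cw[-1]-buf)/1.5,d2curve(TP,proj(c_top,C+ot))/.4,d2curve(SP,proj(c_side,C+os))/.5,q[5:9]/.002,q[3:5]/.12]
if __name__=="__main__":
    r=least_squares(res,[0.49,0.213,-.1,0,0,0,0,0,0])
    print(np.round(r.x,4)); rr=res(r.x); n=len(W); print(np.round(rr[:n]*.6,2)); print("disc,buf",np.round(rr[n:n+4]*[1,1,1.5,1.5],2)); print(np.round(rr[n+4:n+15]*.4,2),np.round(rr[n+15:n+23]*.5,2))
    np.save("p.npy",r.x[:5])
    s,w,h=rodpts(r.x[:5]); print(w[0],w[-1],h[0],h[-1],h[110:180:10])
    J=np.linalg.inv(r.jac.T@r.jac);print("sd",np.sqrt(np.diag(J)))
    img=cv2.imread("pics/w1.png");
    for q in proj(c_w,curve(r.x),T1): cv2.circle(img,(int(round(q[0]*8)),int(round(q[1]*8))),4,(0,0,255),-1,shift=3)
    cv2.imwrite("pics/w1fit.png",cv2.resize(img[50:350,260:420],None,fx=2,fy=2))
E
python3 fit.py
```

```text
[ 4.922e-01  2.121e-01 -1.715e-01 -5.600e-02  6.580e-02 -3.000e-04
  2.400e-03  1.600e-03 -2.000e-03]
[ 0.16 -0.08 -0.42 -1.07 -0.28 -0.07  0.65  0.96  0.31 -0.43 -0.7  -0.92
 -0.03  0.79  0.82  1.14  0.84 -0.97]
disc,buf [ 0.28 -0.41 -0.94 -1.83]
[ 0.61 -0.12 -0.03  0.46 -0.2  -0.42 -0.41  0.04  0.18 -0.17  0.1 ] [ 0.01  0.21  0.22  0.22  0.1  -0.34 -0.03 -0.46]
[0.4887773  0.19236201] [ 0.50302643 -0.08078825] -0.17150995757722406 -0.29338160618583775 [0.59521697 0.64513216 0.64513216 0.64513216 0.64513216 0.64513216
 0.61420864]
sd [0.00049862 0.00040752 0.00600874 0.0086009  0.00742391 0.00035523
 0.00084865 0.00066931 0.00135868]Traceback (most recent call last):
  File "fit.py", line 33, in <module>
    for q in proj(c_w,curve(r.x),T1): cv2.circle(img,(int(round(q[0]*8)),int(round(q[1]*8))),4,(0,0,255),-1,shift=3)
                      ~~~~~^^^^^
  File "fit.py", line 20, in curve
    s,w,h=rodpts(p); return np.c_[w,np.full(len(w),.15)]+np.array(off)
          ~~~~~~^^^
  File "h.py", line 40, in rodpts
    x0,y0,yaw,d1,d2=p
    ^^^^^^^^^^^^^^^
ValueError: too many values to unpack (expected 5)
```

View overlay.

```bash
sed -i 's/curve(r.x),T1/curve(r.x[:5]),T1/' fit.py; python3 fit.py >/dev/null
```

```text
(no output)
```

View pics/w1fit.png

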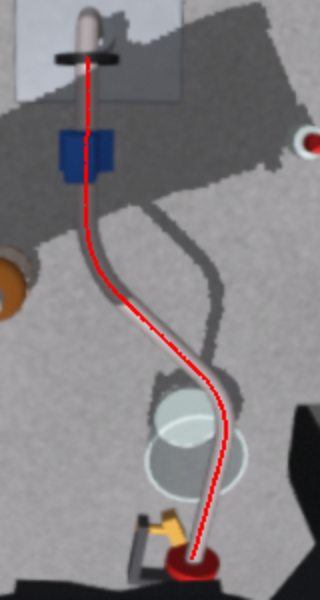

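```bash
cat > strip.py <<'E'
from fit import *
def strip(imgf,T,p,out,cam=None,off=(0,0,0),s0=0,half=20):
    img=cv2.imread(imgf).astype(np.float32); cw=proj(cam or c_w,curve(p,off),T)
    tn=np.gradient(cw,axis=0); tn/=np.linalg.norm(tn,axis=1)[:,None]; nr=np.c_[-tn[:,1],tn[:,0]]
    k=np.arange(-half,half+.01,.25)
    mx=(cw[:,0,None]+nr[:,0,None]*k).astype(np.float32).T; my=(cw[:,1,None]+nr[:,1,None]*k).astype(np.float32).T
    S=cv2.remap(img,mx,my,cv2.INTER_CUBIC); 
    v=cv2.resize(S,None,fx=2.7,fy=2.7)
    cv2.line(v,(0,v.shape[0]//2),(v.shape[1],v.shape[0]//2),(0,0,255),1); cv2.imwrite(out,v)
    return S,k
if __name__=="__main__":
    p=np.load("p.npy"); S,k=strip("pics/w1.png",T1,p,"pics/strip.png"); print(S.shape)
E
python3 strip.py
```

```text
(161, 294, 3)[ WARN:0@2.722] global loadsave.cpp:1063 imwrite_ Unsupported depth image for selected encoder is fallbacked to CV_8U.
```

View pics/strip.png

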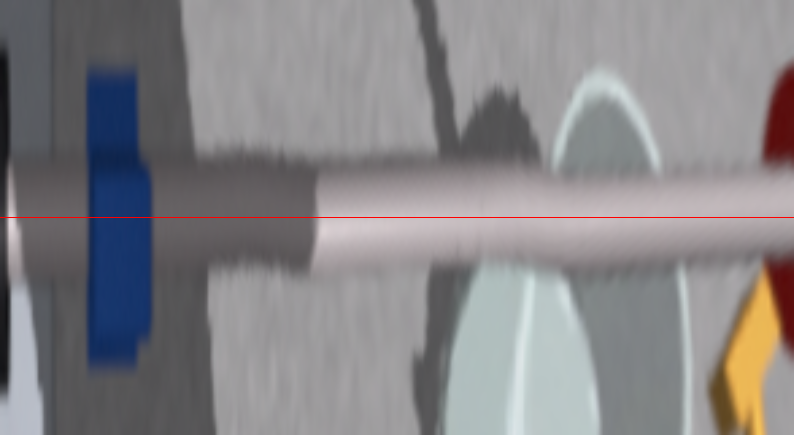

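```bash
cat > go.py <<'E'
import sys
from plan import *
# usage: go.py s z n [dlat] : target rod arclength s(mm), TCP z
p=np.load("p.npy"); s,w,h=rodpts(p)
def tgt(sv,z): return (np.interp(sv,s,w[:,0]),np.interp(sv,s,w[:,1]),z,np.interp(sv,s,h))
if __name__=="__main__":
    T=pose(); t=tgt(float(sys.argv[1]),float(sys.argv[2])); print(np.round(t,4)); print(rows(T,line(T,t,int(sys.argv[3])),4))
E
python3 go.py 42 0.235 4
```

```text
[ 0.4816  0.151   0.235  -0.1715]
0.0136 0.014 -0.0035 0.0043; 0.0136 0.014 -0.0037 0.0043; 0.0136 0.014 -0.0036 0.0043; 0.0136 0.014 -0.0038 0.0043
```

Emit:
play_rows(
  increments="0.0136 0.014 -0.0035 0.0043; 0.0136 0.014 -0.0037 0.0043; 0.0136 0.014 -0.0036 0.0043; 0.0136 0.014 -0.0038 0.0043; 0 0 0 0",
)

```text
clock: 3.0
position: [0.4791, 0.1579, 0.2284]
ee_rot: [0.059, 0.706, -0.061, 0.703]
ft_force: [0.0, -0.4, 0.4]
grip_width: 0.998
```

```bash
python3 go.py 42 0.179 4; python3 - <<'E'
from plan import *
T=pose();print(T); np.save("T2.npy",T)
c=camera("wrist");cv2.imwrite("pics/w2.png",c["img"])
E
```

```text
[ 0.4816  0.151   0.179  -0.1715]
0.0123 -0.0016 0.0009 0.0003; 0.0124 -0.0016 0.0009 0.0004; 0.0123 -0.0016 0.0009 0.0003; 0.0124 -0.0016 0.001 0.0003
[[-0.00495606  0.16932913  0.9855471   0.47910082]
 [-0.00217881  0.98555503 -0.16934145  0.157919  ]
 [-0.99998535 -0.00298659 -0.00451553  0.22835923]
 [ 0.          0.          0.          1.        ]]
```

View pics/w2.png

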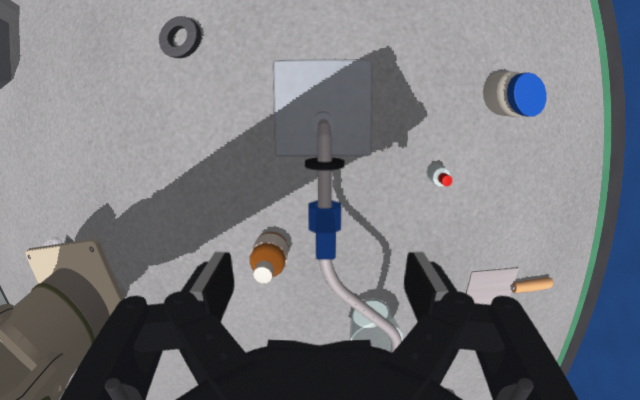

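```bash
python3 - <<'E'
import cv2
a=cv2.imread("pics/w2.png")
cv2.imwrite("pics/w2a.png",cv2.resize(a[190:280,280:370],None,fx=6.5,fy=6.5,interpolation=cv2.INTER_CUBIC)*2)
E
```

```text
(no output)
```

View pics/w2a.png

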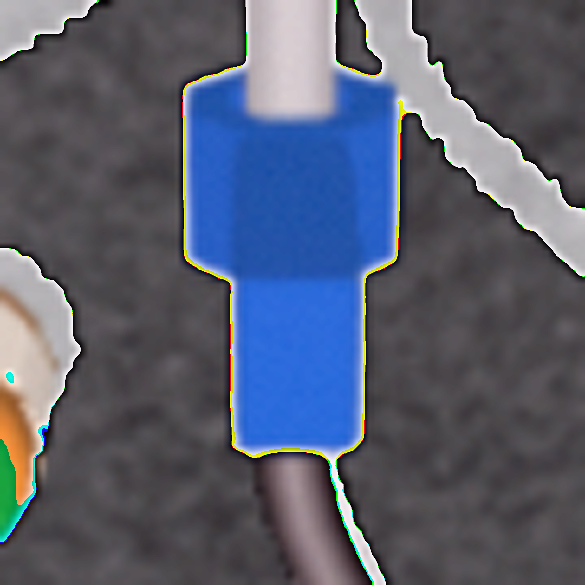

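```bash
python3 - <<'E'
from plan import *
c=camera("wrist");T=np.load("T2.npy")
P=(np.array([(298,364),(232,278),(364,278),(234,448),(362,448)])+.5)/6.5-.5+[280,190]
B=back(c,P,.199,T);print(B); print("w",np.linalg.norm(B[2]-B[1]),"l",np.linalg.norm(B[3]-B[1]))
Ti=np.linalg.inv(T);print((np.c_[B,np.ones(5)]@Ti.T)[:,:3])
# expected from rod model
p=np.load("p.npy");s,w,h=rodpts(p)
d=np.array([np.sin(h[0]),-np.cos(h[0])]);n=np.array([np.cos(h[0]),np.sin(h[0])])
print("along s",(B[0,:2]-w[0])@d,"lat",(B[0,:2]-w[0])@n)
E
```

```text
[[0.48184644 0.15240859 0.199     ]
 [0.47740629 0.1618862  0.199     ]
 [0.48905128 0.15989152 0.199     ]
 [0.47458581 0.14475857 0.199     ]
 [0.48630795 0.14273766 0.199     ]]
w 0.011814588429021639 l 0.017358305333174832
[[ 0.0293572  -0.00487821  0.00377165]
 [ 0.02935855  0.00371065 -0.00220927]
 [ 0.02930519  0.00371661  0.00960519]
 [ 0.02940985 -0.01364716 -0.00208858]
 [ 0.02935616 -0.01365399  0.00980637]]
along s 0.04055019006431319 lat -1.027184433669611e-05
```

Emit:
play_rows(
  increments="0.007 -0.001 0.001 0; 0.007 -0.001 0.001 0; 0.007 -0.001 0.0005 0; 0.007 -0.0005 0.0005 0; 0.005 0 0 0; 0.003 0 0 0; 0.002 0 0 0; 0 0 0 0; 0 0 0 0",
)

```text
clock: 4.0
position: [0.4843, 0.149, 0.1906]
ee_rot: [0.062, 0.704, -0.063, 0.704]
ft_force: [0.2, 0.3, -0.1]
grip_width: 0.998
```

```bash
python3 go.py 40.6 0.179 2;python3 - <<'E'
from plan import *
T=pose();print(T); np.save("T3.npy",T)
c=camera("wrist");cv2.imwrite("pics/w3.png",c["img"])
E
```

```text
[ 0.4819  0.1524  0.179  -0.1715]
0.0058 0.0014 -0.0015 -0.0025; 0.0058 0.0015 -0.0015 -0.0025
[[-1.19384419e-04  1.75565478e-01  9.84467749e-01  4.84266743e-01]
 [-7.63337032e-04  9.84467453e-01 -1.75565518e-01  1.48998343e-01]
 [-9.99999702e-01 -7.72440477e-04  1.64855564e-05  1.90608255e-01]
 [ 0.00000000e+00  0.00000000e+00  0.00000000e+00  1.00000000e+00]]
```

View pics/w3.png

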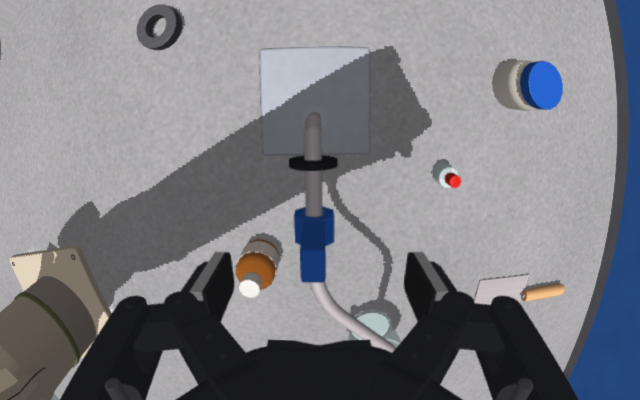

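Emit:
play_rows(
  increments="0 0 0 0; 0 0 0 0",
)

```text
clock: 4.25
position: [0.4844, 0.1492, 0.191]
ee_rot: [0.062, 0.704, -0.062, 0.705]
ft_force: [0.4, -0.2, -0.1]
grip_width: 1.001
```

Emit:
play_rows(
  increments="0.001 0.001 -0.001 -0.001; 0.001 0.001 -0.001 -0.001",
)

```text
clock: 4.45
position: [0.4829, 0.1516, 0.1892]
ee_rot: [0.062, 0.704, -0.062, 0.705]
ft_force: [-1.1, 0.2, -0.5]
grip_width: 0.998
```

```bash
python3 -c "
from plan import *
T=pose();print(np.round(T,4));print(get_obs()['joint_velocities'])";python3 go.py 40.6 0.179 2
```

```text
[[ 1.000e-03  1.735e-01  9.848e-01  4.829e-01]
 [-1.000e-04  9.848e-01 -1.735e-01  1.516e-01]
 [-1.000e+00  1.000e-04  1.000e-03  1.892e-01]
 [ 0.000e+00  0.000e+00  0.000e+00  1.000e+00]]
[-0.01618011 -0.00170964 -0.01261745  0.01996892  0.00152006 -0.01946115
 -0.0196915 ]
[ 0.4819  0.1524  0.179  -0.1715]
0.0051 0.0003 -0.0006 -0.0014; 0.0051 0.0002 -0.0006 -0.0014
```

Emit:
play_rows(
  increments="0.003 0 -0.0005 -0.001; 0.003 0.0003 -0.0003 -0.001; 0.0025 0 0 0; 0.001 0 0 0; 0 0 0 0; 0 0 0 0",
)

```text
clock: 5.05
position: [0.4818, 0.1523, 0.1784]
ee_rot: [0.061, 0.704, -0.061, 0.705]
ft_force: [-0.8, -0.1, 0.1]
grip_width: 1.001
```

```bash
python3 go.py 40.6 0.179 2;python3 -c "
from plan import *
T=pose();print(np.round(T,4));print(get_obs()['joint_velocities'])"
```

```text
[ 0.4819  0.1524  0.179  -0.1715]
-0.0003 0 0 -0.0001; -0.0003 0.0001 0.0001 -0.0001
[[ 4.000e-04  1.709e-01  9.853e-01  4.818e-01]
 [-4.000e-04  9.853e-01 -1.709e-01  1.523e-01]
 [-1.000e+00 -3.000e-04  5.000e-04  1.784e-01]
 [ 0.000e+00  0.000e+00  0.000e+00  1.000e+00]]
[ 0.00085272  0.00209441  0.00069182  0.00096437  0.00139774 -0.00050774
 -0.00050565]
```

Emit:
play_rows(
  increments="0 0 0 0; 0 0 0 0; 0 0 0 0; 0 0 0 0; 0 0 0 0; 0 0 0 0; 0 0 0 0; 0 0 0 0",
  hand=1,
  squeeze=22,
)

```text
clock: 5.85
position: [0.482, 0.1523, 0.1788]
ee_rot: [0.061, 0.704, -0.061, 0.705]
ft_force: [-0.8, 0.1, 1.2]
grip_width: 0.133
```

```bash
python3 - <<'E'
from plan import *
o=get_obs();T=pose(o);print(np.round(T,4),o["ft_force"],o["torque"],o["grip_width"]); np.save("T4.npy",T)
c=camera("wrist");cv2.imwrite("pics/w4.png",c["img"])
E
```

```text
[[ 9.000e-04  1.709e-01  9.853e-01  4.820e-01]
 [-1.000e-04  9.853e-01 -1.709e-01  1.523e-01]
 [-1.000e+00  0.000e+00  9.000e-04  1.788e-01]
 [ 0.000e+00  0.000e+00  0.000e+00  1.000e+00]] [-0.827037    0.09779081  1.15232096] [-0.05606445 -0.00407394 -0.04611726] 0.1326104518187029
```

View pics/w4.png

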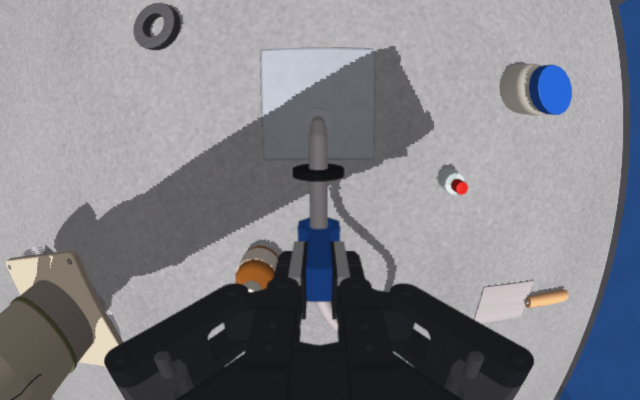

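Emit:
play_rows(
  increments="-0.001 0 0 0; -0.001 0 0 0; 0 0 0 0",
)

```text
clock: 6.2
position: [0.4818, 0.1522, 0.1807]
ee_rot: [0.061, 0.704, -0.061, 0.705]
ft_force: [0.6, 1.0, -0.6]
grip_width: 0.134
```

```bash
cat > sl.py <<'E'
# sl.py s_end step z  -> rows following rod from current pose; prints state
import sys
from plan import *
p=np.load("p.npy"); s,w,h=rodpts(p)
o=get_obs(); T=pose(o); q=T[:2,3]; i=((w-q)**2).sum(1).argmin(); n=np.array([np.cos(h[i]),np.sin(h[i])]); d=np.array([np.sin(h[i]),-np.cos(h[i])])
s0=s[i]+(q-w[i])@d*1000; lat=(q-w[i])@n*1000; hh=np.arctan2(T[1,2],T[0,2])
f=np.array(o["ft_force"]); print(f"t {o['clock']:.2f} s {s0:.1f} lat {lat:.2f}mm yawerr {hh-h[i]:.3f} z {T[2,3]*1000:.1f} tilt {T[:2,0].round(4)} Falong {f[:2]@d:.1f} Flat {f[:2]@n:.1f} Fz {f[2]:.1f} Mz {o['torque'][2]:.2f} grip {o['grip_width']:.3f}")
if len(sys.argv)>1:
    se,st,z=map(float,sys.argv[1:4]); dl=float(sys.argv[4])/1000 if len(sys.argv)>4 else 0; N=int(np.ceil((se-s0)/st)); tg=[]
    for k in range(1,N+1):
        sv=s0+(se-s0)*k/N; hv=np.interp(sv,s,h); tg.append((np.interp(sv,s,w[:,0])+dl*np.cos(hv),np.interp(sv,s,w[:,1])+dl*np.sin(hv),z,hv))
    print(rows(T,tg,4))
E
python3 sl.py 62 3 0.1808
```

```text
t 6.20 s 40.8 lat -0.04mm yawerr -0.000 z 180.7 tilt [ 0.0004 -0.0004] Falong -1.1 Flat 0.4 Fz -0.6 Mz -0.02 grip 0.134
-0.0001 -0.0027 0 -0.0003; -0 -0.0026 0 0; -0 -0.0027 0 0; -0 -0.0026 0 0; -0 -0.0027 0 0; -0 -0.0026 0 0; -0 -0.0027 0 0; -0 -0.0026 0 0
```

Emit:
play_rows(
  increments="0 -0.0027 0 0; 0 -0.0026 0 0; 0 -0.0027 0 0; 0 -0.0026 0 0; 0 -0.0027 0 0; 0 -0.0026 0 0; 0 -0.0027 0 0; 0 -0.0026 0 0",
)

```text
clock: 7.0
position: [0.4777, 0.1293, 0.1805]
ee_rot: [0.061, 0.704, -0.061, 0.705]
ft_force: [-0.4, 0.5, -1.9]
grip_width: 0.136
```

```bash
python3 sl.py 84 3 0.1808; python3 - <<'E'
from plan import *
T=pose();np.save("T5.npy",T)
c=camera("wrist");cv2.imwrite("pics/w5.png",c["img"])
E
```

```text
t 7.00 s 64.0 lat -0.14mm yawerr -0.001 z 180.5 tilt [ 0.0001 -0.0006] Falong -0.5 Flat -0.4 Fz -1.9 Mz -0.03 grip 0.136
-0.0003 -0.0029 0.0001 -0.0005; 0 -0.0028 0 -0; 0 -0.0029 0.0001 -0.0182; 0 -0.0028 0 -0.0571; 0 -0.0029 0.0001 -0.0571; 0 -0.0028 0.0001 -0.0572; 0 -0.0029 0.0001 -0.0571
```

View pics/w5.png

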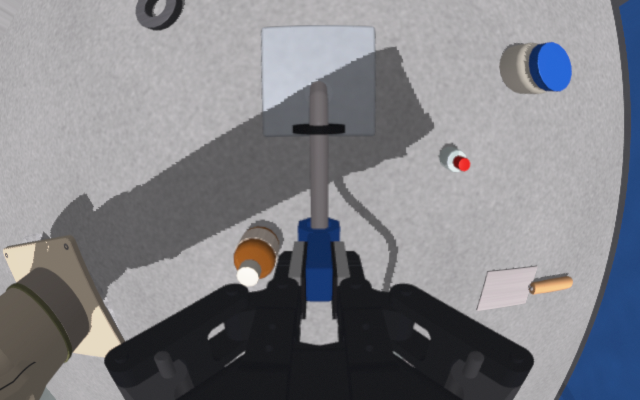

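Emit:
play_rows(
  increments="-0.0003 -0.0029 0.0001 0; 0 -0.0028 0 0; 0 -0.0029 0.0001 -0.018; 0 -0.0028 0 -0.057; 0 -0.0029 0.0001 -0.057; 0 -0.0028 0.0001 -0.057; 0 -0.0029 0.0001 -0.057",
)

```text
clock: 7.75
position: [0.4762, 0.108, 0.1811]
ee_rot: [-0.031, 0.706, 0.031, 0.707]
ft_force: [0.1, 0.6, -1.4]
grip_width: 0.135
```

```bash
python3 sl.py 104 3 0.1808
```

```text
t 7.75 s 85.5 lat 0.05mm yawerr -0.009 z 181.1 tilt [0.0013 0.0002] Falong -0.5 Flat 0.2 Fz -1.4 Mz 0.05 grip 0.135
0.0003 -0.0026 0.0001 -0.0714; 0 -0.0027 0 -0.0528; 0 -0.0026 0.0001 -0.0529; 0 -0.0027 0.0001 -0.0529; 0 -0.0026 0 -0.0529; 0 -0.0027 0.0001 -0.0529; 0 -0.0026 0.0001 -0.0529
```

Emit:
play_rows(
  increments="0.0003 -0.0026 0.0002 -0.07; 0 -0.0027 0.0001 -0.053; 0 -0.0026 0.0002 -0.053; 0 -0.0027 0.0001 -0.053; 0 -0.0026 0.0001 -0.053; 0 -0.0027 0.0001 -0.053; 0 -0.0026 0.0001 -0.053",
)

```text
clock: 8.45
position: [0.4822, 0.0889, 0.1811]
ee_rot: [-0.174, 0.685, 0.174, 0.686]
ft_force: [-0.5, 0.6, -1.2]
grip_width: 0.131
```

```bash
python3 sl.py 126 3 0.1808 0.4; cat > snap.py <<'E'
import sys
from fit import *
n=sys.argv[1]; cam=sys.argv[2]
T=pose(); c=camera(cam); cv2.imwrite(f"pics/{n}.png",c["img"])
if cam!="wrist":
    x0,y0,x1,y1=map(int,sys.argv[3:7]); k=min(800/(x1-x0),600/(y1-y0)); cv2.imwrite(f"pics/{n}.png",cv2.resize(c["img"][y0:y1,x0:x1],None,fx=k,fy=k,interpolation=cv2.INTER_CUBIC))
else: np.save(n+".npy",T)
E
python3 snap.py w6 wrist
```

```text
t 8.45 s 105.6 lat 0.03mm yawerr -0.017 z 181.1 tilt [0.0021 0.0008] Falong -0.8 Flat -0.2 Fz -1.2 Mz -0.07 grip 0.131
0.0003 -0.0029 0.0005 -0.0683; -0 -0.0029 0.0001 -0.0582; -0 -0.0029 -0 -0.0207; -0 -0.0029 -0.0001 -0; -0 -0.0029 -0.0001 -0; -0 -0.0029 -0 -0; -0 -0.0029 -0.0001 -0
```

View pics/w6.png

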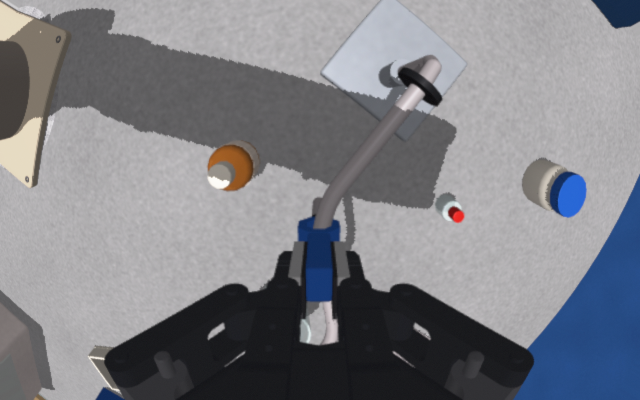

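Emit:
play_rows(
  increments="0.0003 -0.0029 0.0004 -0.068; 0 -0.0029 0.0001 -0.058; 0 -0.0029 0 -0.021; 0 -0.0029 -0.0001 0; 0 -0.0029 -0.0001 0; 0 -0.0029 0 0; 0 -0.0029 -0.0001 0",
)

```text
clock: 9.35
position: [0.4938, 0.0724, 0.1806]
ee_rot: [-0.222, 0.671, 0.222, 0.672]
ft_force: [0.5, 0.5, -1.7]
grip_width: 0.135
```

```bash
python3 sl.py 158 3.5 0.1808 0.3; python3 snap.py w7 wrist
```

```text
t 9.35 s 125.8 lat 0.18mm yawerr -0.007 z 180.6 tilt [0.0012 0.0009] Falong -0.0 Flat 0.7 Fz -1.7 Mz 0.00 grip 0.135
-0.0002 -0.0032 0.0001 -0.0068; 0 -0.0032 -0.0001 0; 0 -0.0033 -0.0001 0; 0 -0.0032 -0 0; 0 -0.0032 -0.0001 0; 0 -0.0032 -0.0001 0; 0 -0.0032 -0 0; 0 -0.0032 -0.0001 0; 0 -0.0033 -0.0001 0; 0 -0.0032 -0 0
```

View pics/w7.png

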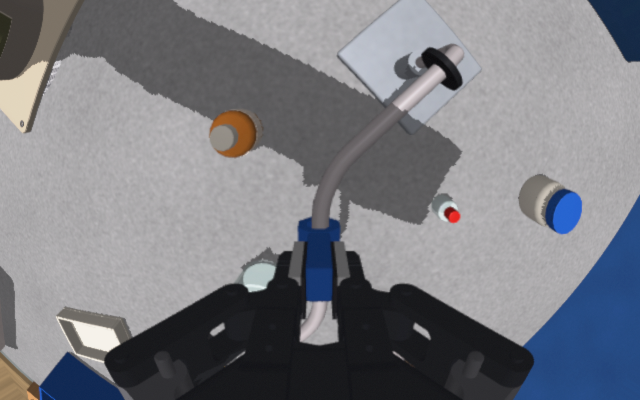

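Emit:
play_rows(
  increments="-0.0002 -0.0032 0.0001 -0.007; 0 -0.0032 -0.0001 0; 0 -0.0033 -0.0001 0; 0 -0.0032 0 0; 0 -0.0032 -0.0001 0; 0 -0.0032 -0.0001 0; 0 -0.0032 0 0; 0 -0.0032 -0.0001 0; 0 -0.0033 -0.0001 0; 0 -0.0032 0 0",
)

```text
clock: 10.55
position: [0.5141, 0.0447, 0.1808]
ee_rot: [-0.225, 0.67, 0.225, 0.671]
ft_force: [-0.3, -0.7, -0.6]
grip_width: 0.134
```

```bash
python3 sl.py 180 3 0.1808 0.3; python3 snap.py w8 wrist
```

```text
t 10.55 s 160.2 lat 0.46mm yawerr 0.002 z 180.8 tilt [0.0011 0.0009] Falong 0.4 Flat -0.7 Fz -0.6 Mz -0.02 grip 0.134
-0 -0.0028 -0.0002 0.0017; -0 -0.0029 -0.0001 0; -0 -0.0028 -0 0.0075; -0 -0.0028 -0.0001 0.0538; -0 -0.0029 -0.0001 0.0565; -0 -0.0028 -0.0001 0.0566; -0 -0.0029 -0.0001 0.0566
```

View pics/w8.png

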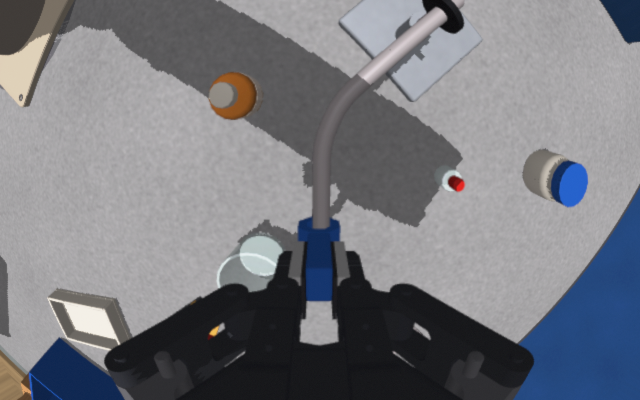

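Emit:
play_rows(
  increments="0 -0.0028 -0.0002 0; 0 -0.0029 -0.0001 0; 0 -0.0028 0 0.008; 0 -0.0028 -0.0001 0.054; 0 -0.0029 -0.0001 0.056; 0 -0.0028 -0.0001 0.056; 0 -0.0029 -0.0001 0.056",
)

```text
clock: 11.45
position: [0.5253, 0.0274, 0.1808]
ee_rot: [-0.143, 0.692, 0.144, 0.693]
ft_force: [-0.2, -0.3, -1.5]
grip_width: 0.136
```

```bash
python3 sl.py 200 2.8 0.1808 0; python3 snap.py w9 wrist
```

```text
t 11.45 s 180.7 lat 0.67mm yawerr 0.014 z 180.8 tilt [0.0012 0.0013] Falong 0.2 Flat -0.3 Fz -1.5 Mz -0.02 grip 0.136
0 -0.0027 -0.0008 0.0641; 0 -0.0028 -0 0.055; 0 -0.0027 -0.0001 0.0551; 0 -0.0028 -0.0001 0.0551; 0 -0.0027 -0.0001 0.055; 0 -0.0028 -0 0.0551; 0 -0.0027 -0.0001 0.055
```

View pics/w9.png

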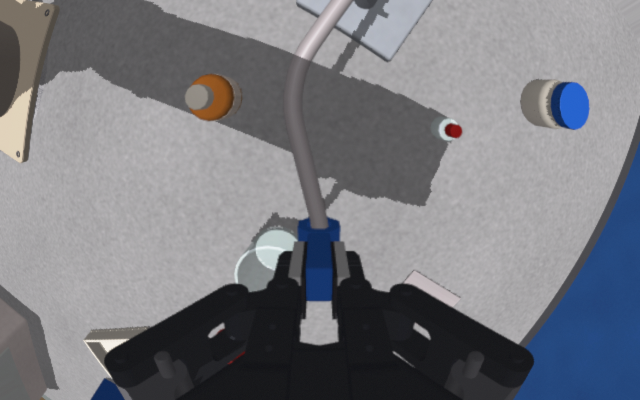

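Emit:
play_rows(
  increments="0 -0.0027 -0.0005 0.064; 0 -0.0028 -0.0003 0.055; 0 -0.0027 -0.0002 0.055; 0 -0.0028 -0.0001 0.055; 0 -0.0027 -0.0001 0.055; 0 -0.0028 -0.0001 0.055; 0 -0.0027 -0.0001 0.055",
)

```text
clock: 12.35
position: [0.5281, 0.0099, 0.1807]
ee_rot: [-0.006, 0.707, 0.007, 0.707]
ft_force: [-0.2, 0.3, -1.6]
grip_width: 0.132
```

```bash
python3 sl.py 221 2.8 0.1808 -0.3; python3 snap.py w10 wrist;  python3 snap.py t10 top 300 150 400 250
```

```text
t 12.35 s 198.4 lat -0.42mm yawerr -0.036 z 180.7 tilt [0.0008 0.0022] Falong -0.3 Flat -0.2 Fz -1.6 Mz 0.02 grip 0.132
-0.0001 -0.0025 0.0001 0.0229; 0 -0.0025 -0.0001 0.0502; 0 -0.0025 -0 0.0502; 0 -0.0025 -0.0001 0.0501; 0 -0.0024 -0 0.0502; 0 -0.0025 -0.0001 0.0502; 0 -0.0025 -0 0.0377; 0 -0.0025 -0.0001 0.0002; 0 -0.0025 -0 -0
```

View pics/w10.png

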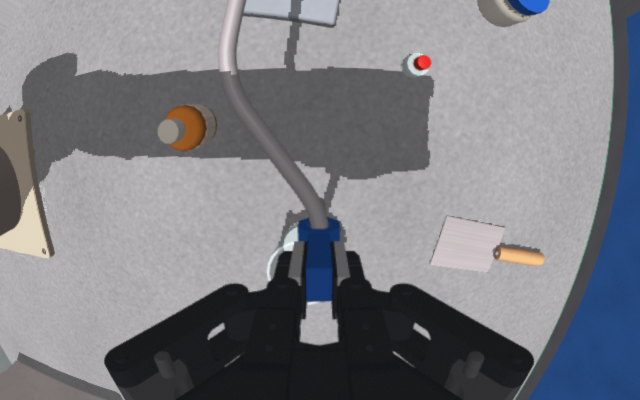

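View pics/t10.png

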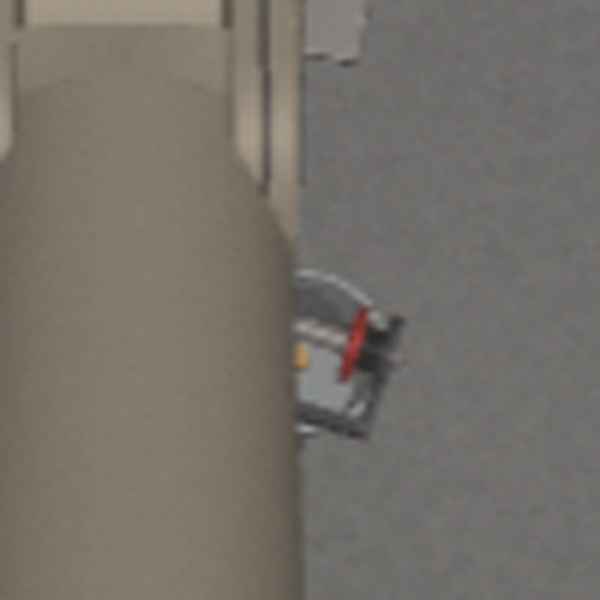

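Emit:
play_rows(
  increments="0 -0.0025 0 0.025; 0 -0.0025 -0.0001 0.05; 0 -0.0025 0 0.05; 0 -0.0025 -0.0001 0.05; 0 -0.0024 0 0.05; 0 -0.0025 -0.0001 0.05; 0 -0.0025 0 0.038; 0 -0.0025 -0.0001 0; 0 -0.0025 0 0",
)

```text
clock: 13.65
position: [0.5242, -0.0134, 0.1807]
ee_rot: [0.11, 0.698, -0.108, 0.699]
ft_force: [1.0, 0.3, -0.4]
grip_width: 0.136
```

```bash
python3 sl.py 240 2.8 0.1808 -0.2; python3 snap.py w11 wrist;  python3 snap.py s11 side 270 160 370 240
```

```text
t 13.65 s 222.4 lat -0.23mm yawerr -0.016 z 180.7 tilt [0.0009 0.0021] Falong -0.6 Flat 0.9 Fz -0.4 Mz -0.02 grip 0.136
-0.0001 -0.0025 0 -0.0163; -0 -0.0025 -0 -0; -0 -0.0025 -0 -0; -0 -0.0026 -0.0001 -0; -0 -0.0025 -0 -0; -0 -0.0025 -0 -0; -0 -0.0025 -0.0001 -0
```

View pics/w11.png

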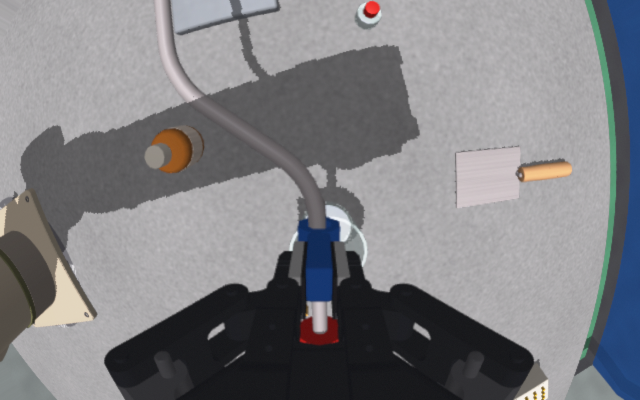

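View pics/s11.png

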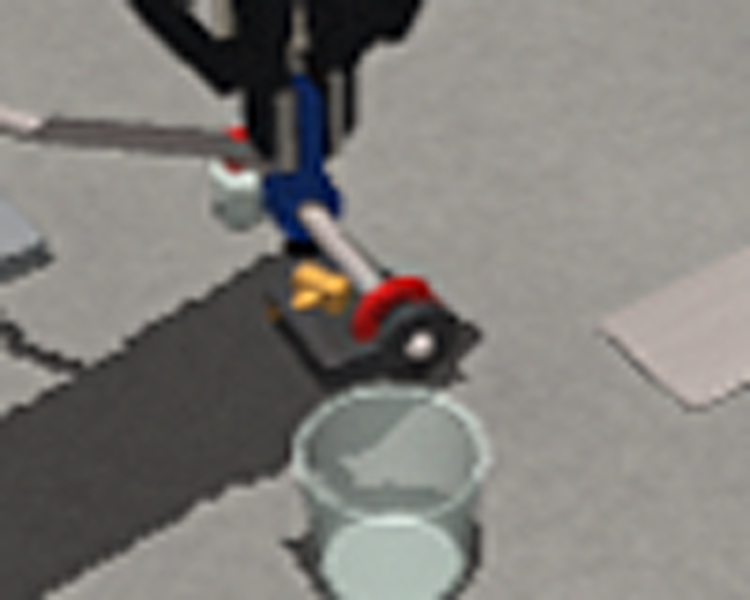

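Emit:
play_rows(
  increments="0 -0.0025 0 -0.008; 0 -0.0025 0 0; 0 -0.0025 0 0; 0 -0.0026 -0.0001 0; 0 -0.0025 0 0; 0 -0.0025 0 0; 0 -0.0025 -0.0001 0",
)

```text
clock: 14.75
position: [0.5184, -0.0311, 0.1806]
ee_rot: [0.107, 0.699, -0.105, 0.699]
ft_force: [-0.3, 0.9, -0.8]
grip_width: 0.134
```

```bash
python3 sl.py 256 2.5 0.1808 -0.2; python3 snap.py w12 wrist; python3 - <<'E'
import cv2
a=cv2.imread("pics/w12.png")
cv2.imwrite("pics/w12a.png",cv2.resize(a[190:360,250:390],None,fx=3.5,fy=3.5,interpolation=cv2.INTER_CUBIC))
E
```

```text
t 14.75 s 241.0 lat -0.39mm yawerr -0.007 z 180.6 tilt [0.0008 0.002 ] Falong -0.8 Flat -0.6 Fz -0.8 Mz -0.03 grip 0.134
-0.0002 -0.0025 0.0002 -0.0074; 0 -0.0025 -0.0001 0; 0 -0.0025 0 0; 0 -0.0025 -0 0; 0 -0.0025 -0.0001 0; 0 -0.0025 0 0
```

View pics/w12a.png

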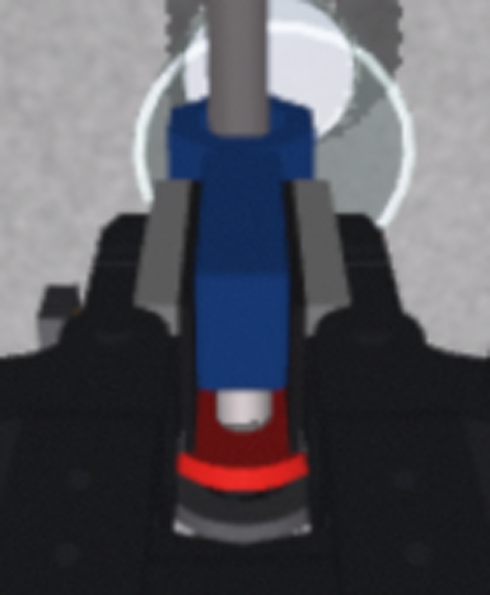

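```bash
python3 - <<'E'
from plan import *
c=camera("wrist");T=np.load("w12.npy");Ti=np.linalg.inv(T)
for uv,z in (((241,453),.166),((243,425),.150),((242,270),.199),((242,387),.199)):
    u=(np.array(uv)+.5)/3.5-.5+[250,190]; B=back(c,[u],z+ (0.002-0.0018)*(z>.19),T)[0]
    print(uv,B.round(4),(Ti@np.r_[B,1])[:3].round(4))
print(pose()[:3,3])
E
```

```text
(241, 453) [ 0.5037 -0.0775  0.166 ] [ 0.0145 -0.0488 -0.0003]
(243, 425) [ 0.5022 -0.0835  0.15  ] [ 0.0305 -0.055   0.0001]
(242, 270) [ 0.5207 -0.0231  0.1992] [-0.0186  0.0083 -0.0002]
(242, 387) [ 0.5153 -0.0403  0.1992] [-0.0186 -0.0098 -0.0001]
[ 0.51845772 -0.03072959  0.18059402]
```

Emit:
play_rows(
  increments="0 -0.0025 0.0001 0; 0 -0.0025 0 0; 0 -0.0025 0 0; 0 -0.0025 0 0; 0 -0.0025 -0.0001 0; 0 -0.0025 0 0; 0 0 0 0",
)

```text
clock: 15.7
position: [0.5136, -0.0462, 0.1805]
ee_rot: [0.106, 0.699, -0.105, 0.699]
ft_force: [-0.2, 0.3, -0.4]
grip_width: 0.137
```

```bash
cat > look.sh <<'E'
python3 sl.py $2 $3 0.1808 -0.2; python3 snap.py w$1 wrist; python3 snap.py s$1 side 290 170 350 215
python3 - <<P
import cv2,numpy as np
a=cv2.imread("pics/w$1.png");a=cv2.resize(a[190:360,265:375],None,fx=2.6,fy=2.6,interpolation=cv2.INTER_CUBIC)
b=cv2.imread("pics/s$1.png"); b=cv2.resize(b,(500,int(500*b.shape[0]/b.shape[1])))
H=max(a.shape[0],b.shape[0]);o=np.zeros((H,a.shape[1]+b.shape[1],3),np.uint8);o[:a.shape[0],:a.shape[1]]=a;o[:b.shape[0],a.shape[1]:]=b;cv2.imwrite("pics/c$1.png",o)
P
E
bash look.sh 13 266 2
```

```text
t 15.70 s 256.9 lat -0.33mm yawerr -0.007 z 180.5 tilt [0.0008 0.002 ] Falong -0.2 Flat -0.2 Fz -0.4 Mz 0.00 grip 0.137
-0.0003 -0.0018 0.0001 -0.0069; 0 -0.0019 -0 0; 0 -0.0018 -0 0; 0 -0.0018 -0.0001 0; 0 -0.0018 0 0
```

View pics/c13.png

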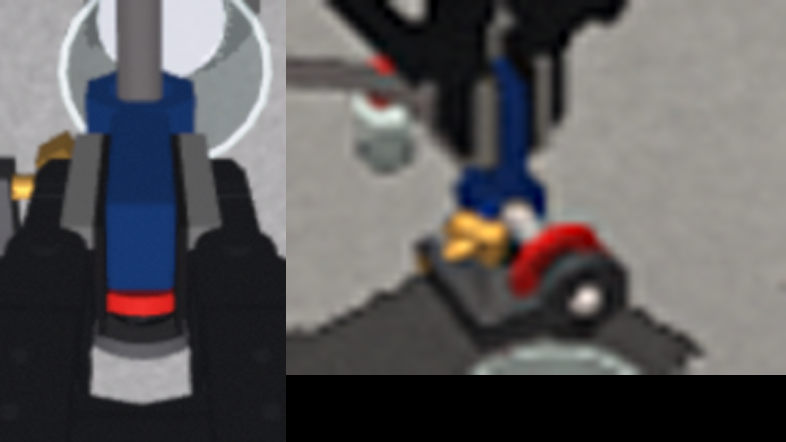

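Emit:
play_rows(
  increments="-0.0002 -0.0018 0.0001 0; 0 -0.0019 0 0; 0 -0.0018 0 0; 0 -0.0018 -0.0001 0; 0 -0.0018 0 0",
)

```text
clock: 16.6
position: [0.5123, -0.0533, 0.1813]
ee_rot: [0.106, 0.698, -0.103, 0.7]
ft_force: [3.3, 2.9, -2.2]
grip_width: 0.135
```

```bash
bash look.sh 14 274 1.6
```

```text
t 16.60 s 264.0 lat 0.52mm yawerr -0.005 z 181.3 tilt [0.0039 0.0039] Falong -3.7 Flat 2.3 Fz -2.2 Mz -0.06 grip 0.135
0.0005 -0.0014 -0.0007 -0.0045; -0 -0.0015 -0.0001 -0; -0 -0.0014 0 -0; -0 -0.0014 0 -0; -0 -0.0015 -0 -0; -0 -0.0014 -0 -0; -0 -0.0014 -0.0001 -0
```

View pics/c14.png

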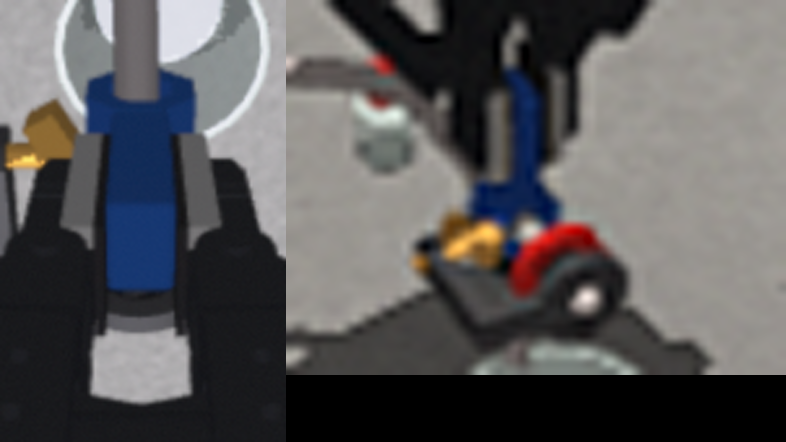

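Emit:
play_rows(
  increments="0.0004 -0.0017 -0.0007 -0.002; 0 -0.0017 -0.0003 0; 0 -0.0017 -0.0002 0",
)

```text
clock: 17.3
position: [0.5107, -0.0558, 0.1811]
ee_rot: [0.106, 0.698, -0.101, 0.701]
ft_force: [5.8, 5.5, -1.9]
grip_width: 0.136
```

```bash
python3 sl.py 276 1.5 0.1808 0
```

```text
t 17.30 s 266.9 lat -0.24mm yawerr -0.001 z 181.1 tilt [0.006  0.0059] Falong -6.9 Flat 4.0 Fz -1.9 Mz -0.06 grip 0.136
0.0003 -0.0013 0.0002 -0.0005; 0 -0.0013 0 -0; 0 -0.0013 -0 -0; 0 -0.0013 -0 -0; 0 -0.0013 -0 -0; 0 -0.0013 -0.0001 -0; 0 -0.0013 0 -0
```

Emit:
play_rows(
  increments="0.0002 -0.0018 -0.0002 0; 0 -0.0018 -0.0002 0; 0 -0.0018 -0.0002 0",
)

```text
clock: 17.6
position: [0.5096, -0.0602, 0.1813]
ee_rot: [0.106, 0.697, -0.1, 0.702]
ft_force: [4.8, 1.2, -0.8]
grip_width: 0.134
```

```bash
bash look.sh 15 276 1.5
```

```text
t 17.60 s 271.4 lat 0.02mm yawerr 0.001 z 181.3 tilt [0.0087 0.0065] Falong -2.5 Flat 4.2 Fz -0.8 Mz -0.01 grip 0.134
0.0005 -0.0012 -0.0002 0.0008; 0 -0.0011 -0.0001 0; 0 -0.0012 0 0; 0 -0.0011 0 0
```

View pics/c15.png

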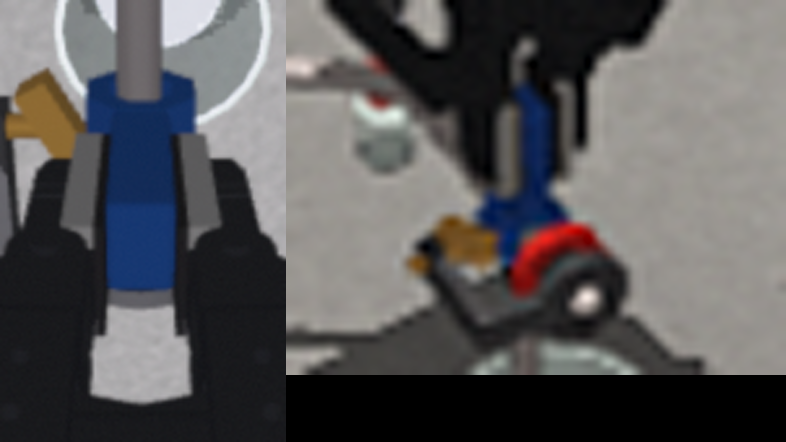

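Emit:
play_rows(
  increments="0.0004 -0.0014 -0.0002 0; 0 -0.0014 -0.0001 0; 0 -0.0014 -0.0001 0; 0 -0.0014 -0.0001 0; 0 -0.0014 -0.0001 0",
)

```text
clock: 18.5
position: [0.5072, -0.0657, 0.1808]
ee_rot: [0.106, 0.697, -0.099, 0.702]
ft_force: [5.3, 1.5, -0.8]
grip_width: 0.132
```

```bash
bash look.sh 16 284 1.5
```

```text
t 18.50 s 277.3 lat -0.57mm yawerr 0.002 z 180.8 tilt [0.0092 0.008 ] Falong -3.0 Flat 4.6 Fz -0.8 Mz -0.10 grip 0.132
0 -0.0013 0.0003 0.0019; 0 -0.0014 0 0; 0 -0.0013 0 0; 0 -0.0013 -0 0; 0 -0.0014 -0 0
```

View pics/c16.png

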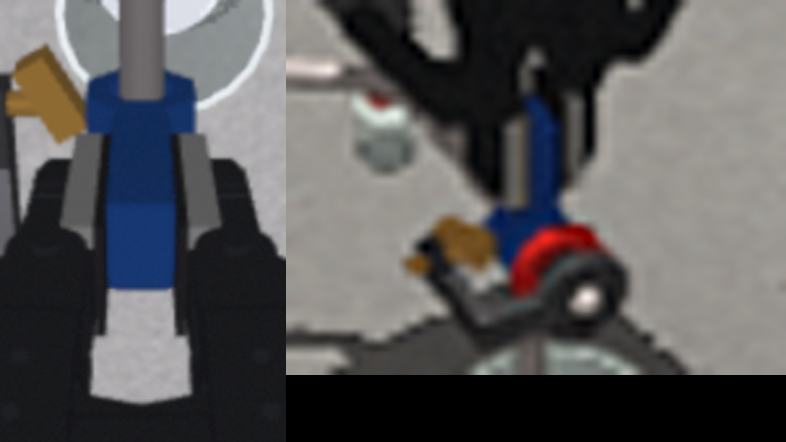

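Emit:
play_rows(
  increments="0 -0.0014 0.0001 0; 0 -0.0014 0 0; 0 -0.0014 0 0; 0 -0.0014 0 0",
)

```text
clock: 19.3
position: [0.5058, -0.0708, 0.1808]
ee_rot: [0.106, 0.697, -0.099, 0.702]
ft_force: [4.4, 2.1, -1.2]
grip_width: 0.135
```

```bash
bash look.sh 17 286 1.3
```

```text
t 19.30 s 282.7 lat -0.41mm yawerr 0.002 z 180.8 tilt [0.0093 0.0085] Falong -3.3 Flat 3.6 Fz -1.2 Mz -0.02 grip 0.135
-0 -0.0011 0.0002 0.0024; -0 -0.0011 -0 0; -0 -0.0011 -0 0
```

View pics/c17.png

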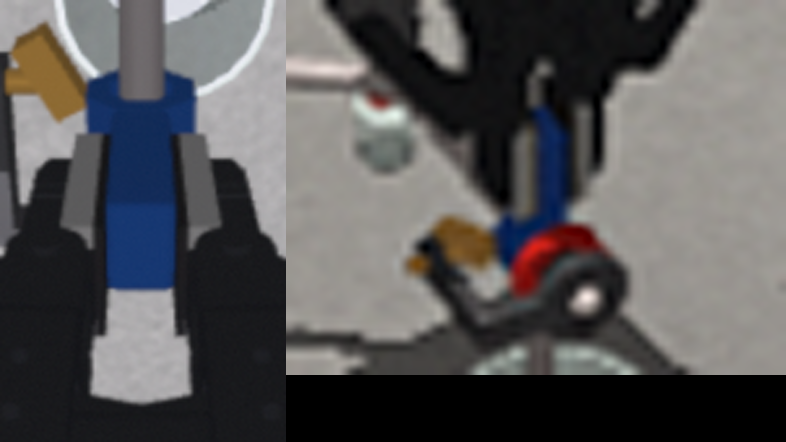

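Emit:
play_rows(
  increments="0 -0.0013 0.0001 0; 0 -0.0013 0 0",
)

```text
clock: 19.9
position: [0.5052, -0.0729, 0.1807]
ee_rot: [0.106, 0.697, -0.099, 0.702]
ft_force: [4.8, 2.6, -0.5]
grip_width: 0.139
```

```bash
bash look.sh 18 288 1.3
```

```text
t 19.90 s 284.8 lat -0.27mm yawerr 0.003 z 180.7 tilt [0.0094 0.0089] Falong -3.9 Flat 3.8 Fz -0.5 Mz -0.07 grip 0.139
-0.0001 -0.0011 0.0001 0.0029; 0 -0.001 -0.0001 0; 0 -0.0011 0 0
```

View pics/c18.png

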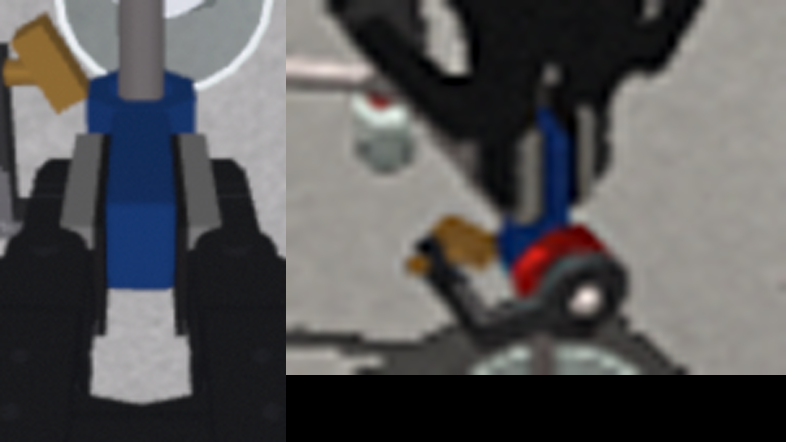

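Emit:
play_rows(
  increments="0 -0.0013 0.0001 0; 0 -0.001 0 0",
)

```text
clock: 20.5
position: [0.5039, -0.0761, 0.1804]
ee_rot: [0.106, 0.697, -0.099, 0.702]
ft_force: [2.5, 2.4, -0.8]
grip_width: 0.136
```

```bash
bash look.sh 19 288 1.3
```

```text
t 20.50 s 288.2 lat -0.64mm yawerr 0.002 z 180.4 tilt [0.0075 0.0077] Falong -3.0 Flat 1.7 Fz -0.8 Mz -0.00 grip 0.136
```

View pics/c19.png

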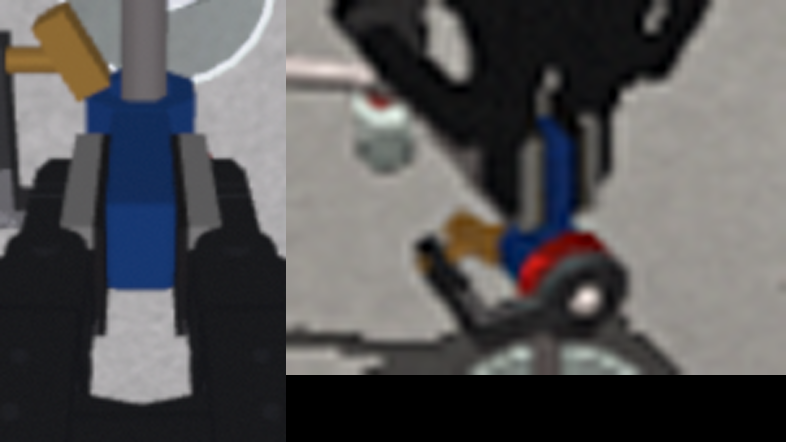

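Emit:
play_rows(
  increments="0.0008 0.0003 0.0003 0; 0.0008 0.0003 0 0; 0 0.0003 0 0; 0 0 0 0",
)

```text
clock: 21.3
position: [0.5044, -0.0755, 0.1788]
ee_rot: [0.105, 0.697, -0.1, 0.702]
ft_force: [-0.3, 0.2, 0.9]
grip_width: 0.137
```

```bash
bash look.sh 20 288 1.3
```

```text
t 21.30 s 287.5 lat -0.32mm yawerr 0.002 z 178.8 tilt [0.0072 0.0072] Falong -0.1 Flat -0.4 Fz 0.9 Mz -0.04 grip 0.137
-0.002 -0.0005 0.0001 0.0023
```

View pics/c20.png

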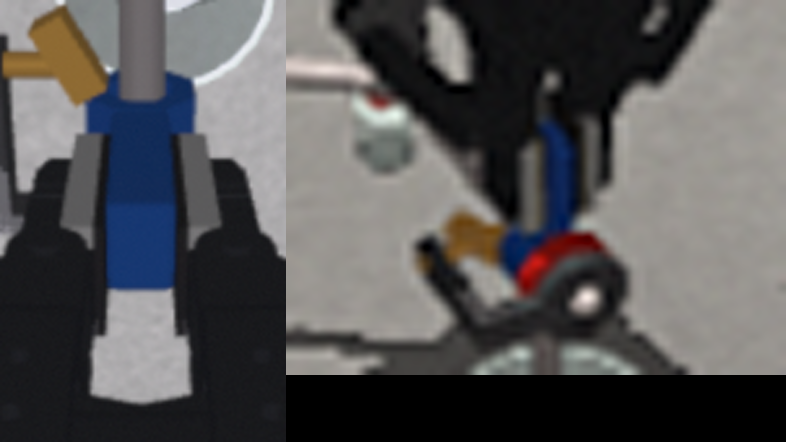

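Emit:
play_rows(
  increments="0 0 0 0; 0 0 0 0; 0 0 0 0; 0 0 0 0; 0 0 0 0; 0 0 0 0; 0 0 0 0",
  hand=-1,
)

```text
clock: 22.4
position: [0.5038, -0.0756, 0.1783]
ee_rot: [0.105, 0.698, -0.1, 0.701]
ft_force: [0.4, -0.6, 0.9]
grip_width: 1.003
```

```bash
bash look.sh 21 288 1.3
```

```text
t 22.40 s 287.8 lat -0.87mm yawerr 0.002 z 178.3 tilt [0.0059 0.0071] Falong 0.5 Flat 0.5 Fz 0.9 Mz 0.02 grip 1.003
-0.0025 -0.0002 0.0007 0.0021
```

View pics/c21.png

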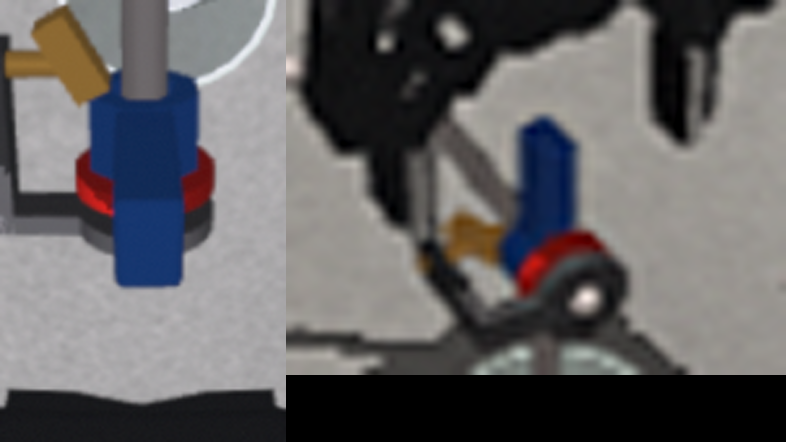

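View pics/w21.png

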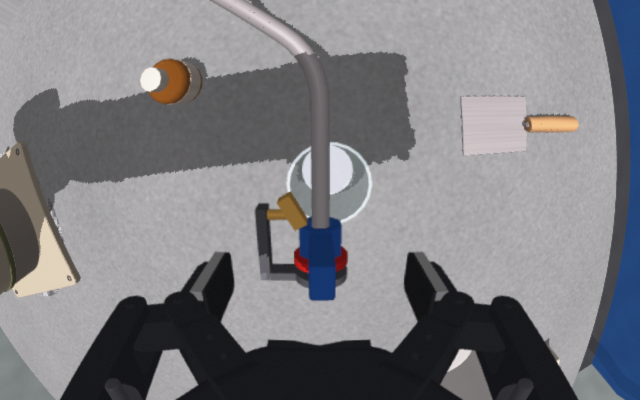

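Emit:
play_rows(
  increments="-0.005 0 0 0; -0.01 0 0 0; -0.015 0 0 0; -0.015 0 0 0; -0.015 0 0 0; -0.015 0 0 0; -0.01 0 0 0; -0.005 0 0 0; 0 0 0 0; 0 0 0 0",
)

```text
clock: 23.8
position: [0.5033, -0.0768, 0.2767]
ee_rot: [0.106, 0.697, -0.1, 0.702]
ft_force: [-0.3, 0.0, 0.3]
grip_width: 1.0
```

```bash
bash look.sh 22 288 1.3; python3 snap.py t22 top 200 90 520 330;python3 - <<'E'
import cv2
a=cv2.imread("pics/w22.png");cv2.imwrite("pics/w22a.png",cv2.resize(a[150:290,240:400],None,fx=4.2,fy=4.2,interpolation=cv2.INTER_CUBIC))
E
```

```text
t 23.80 s 289.1 lat -0.93mm yawerr 0.001 z 276.7 tilt [0.0085 0.0074] Falong 0.1 Flat -0.3 Fz 0.3 Mz -0.01 grip 1.000
```

View pics/w22a.png

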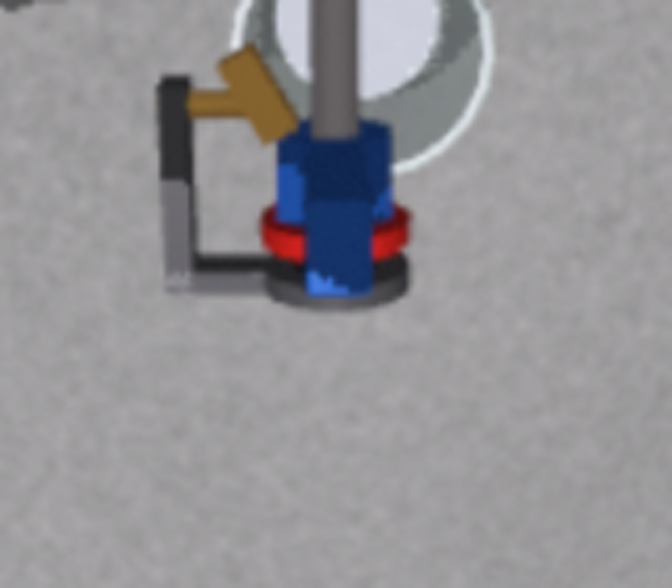

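View pics/c22.png

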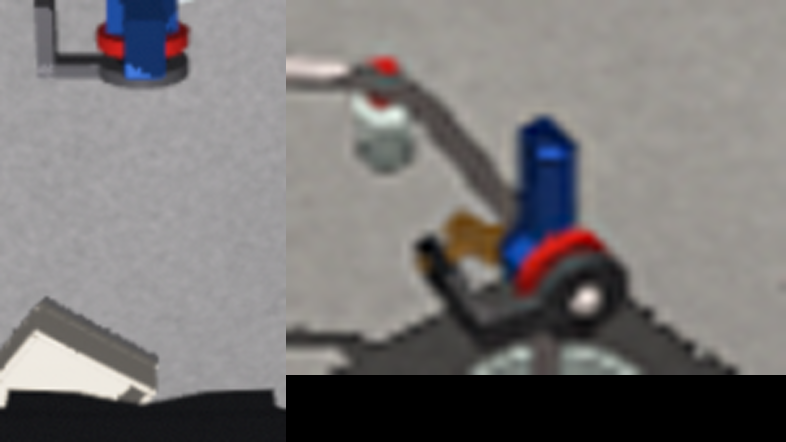

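```bash
python3 -c "
from workcell import workorder
print(workorder.hand_in())"
```

```text
the job is handed in; nothing more can be done
None
```

I slid the blue collar round both bends to the red buffer, where the brass catch snapped out behind it. I then let go, moved the gripper about 10 cm clear and handed the job in at about 24 s.

- **Forces:** I held the collar lifted off the rod, so forces stayed within about 2 N of zero on the way round. The highest reading was about 8 N, while pushing the catch aside. I read the force only at the end of each move, so a short peak between readings would not show.
- **Catch and buffer:** When the catch snapped, the sideways force dropped from about 4 N to 2 N. After I eased off, the push along the rod was about 0 N, so the catch was already holding the collar against the buffer.
- **Last pictures, after release:** The wedge is out behind the collar's rear face, and the collar is seated against the buffer.
- **Bystanders:** I saw no sign of anything moved. The fingers stayed about 170 mm above the bench, higher than all of them. I did not compare their positions before and after by measurement.
- **Not measured:** I judged the buffer's travel only from the pictures, the forces and the rod position. It looks like about 3–4 mm, but my estimates of where the collar first touched the buffer differed by about 3 mm.

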